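# Set the bench tweezers to the green gauge and hold

## Task

Take the gauge blade with the green stripe out of the wooden rack, stand it fully home in the slot of the tweezer stand and let go of it. Then squeeze the orange pads of the sprung tweezers until the tips are as far apart as the green stripe is wide (16 mm), never pinching the tips nearly shut, and finish while still holding that gap steady, without letting go. Leave the blue gauge, the spools and the varnish bottle where they are.

Things in the scene. Friction and masses are not known exactly. Their poses are not given: they have to be found in the camera images.
- stand: Bench stand, fixed to the table: black base plate 220 x 70 x 6 mm, origin on the table under the finger pads. Its +x runs to the dark heel post (x = 88 to 118 mm, 58 mm tall) that carries the tweezers; the tips point along -x. An aluminium block at x = -74 mm (30 mm along x, 60 mm along y, top at z = 30 mm) has the gauge slot in its top. +z is up. The stand's yaw is within 0.4 rad of the robot's frame.
- slot (a point): Centre of the floor of the gauge slot, 6 mm above the table; axes as the stand's. The slot is open at the top, 24 mm deep, 10 mm along x by 42 mm along y, its mouth chamfered 2 mm at z = 30 mm over the table.
- squeeze_point (a point): Point midway between the two orange finger pads, 50 mm above the table; axes as the stand's; squeeze along y. Each pad is 28 mm long (x) and 22 mm tall (z = 39 to 61 mm). Over the pads' outer faces it is 48 mm at rest and about 31 mm at the wanted gap; nothing above them, the base plate's top is 44 mm below this point.
- tip_left (a point): Inner face of the left (+y of the stand) tweezer tip, 50 mm above the table, at x = -59 mm of the stand. The tips stand 44 mm apart at rest; when they frame the 16 mm green stripe of the seated gauge they are 16 mm apart. The tip steel is 8 mm tall and 4 mm thick; the arms are 14 mm tall.
- tip_right (a point): The same for the right tip (-y).
- jaw_left (a joint): Turn of the left steel tweezer arm about its heel (x = 100 mm, y = 3 mm of the stand): 0 at rest (sprung open), grows as it is squeezed inwards, at most 0.12 rad. Each tip's inner face lies 1 mm + 160 mm x sin(0.131 - value) from the stand's centre line, so both at 0.087 give 16 mm between the tips. Springy, 2.5 N m/rad: about 1.5 N on each pad starts it, about 3.7 N holds the wanted gap. Closing over the pads by 1 mm closes the tips by 1.6 mm.
- jaw_right (a joint): The same for the right arm.
- rack: Dark wooden rack fixed to the table, 140 x 75 x 30 mm, origin under its centre; two slots at x = -35 and +35 mm, 24 mm deep, 11 x 43 mm, each holding one gauge upright. Which gauge is in which slot varies; the rack and stand may be on either side.
- green_gauge: Flat gauge blade, white plastic with a 16 mm wide green stripe down the middle of both faces and over its top edge; 8 mm thick (x), 40 mm wide (y), 100 mm tall, about 40 g. Origin: centre of its underside, z up along the blade. It starts upright in the rack, its foot 6 mm above the table; in the stand its top is 106 mm above the table and its face stands about 11 mm beyond the tweezer tips. Either face may look to the tips.
- blue_gauge: the other gauge, same size as green_gauge but with a blue stripe 28 mm wide; stays in the rack. Origin: centre of its underside.
- red_spool: thread spool, 28 mm across, 34 mm tall, red thread, standing upright near the stand or rack. Origin: underside centre.
- yellow_spool: thread spool, same size, yellow thread.
- orange_spool: thread spool, same size, orange thread.
- varnish: small amber bottle, 24 mm across, 55 mm tall, black cap. Origin: underside centre.

How it is judged:
On the way, in this order (a step that is already met when the one before it is completed fails the run):
1. the green gauge stands fully home in the stand's slot and is let go (z of green_gauge in the frame of slot below 0.003 m and horizontal distance between green_gauge and slot below 0.004 m and angle between green_gauge's own z axis and vertical below 0.1 rad and contact force between the fingers and green_gauge below 0.1 N), for 0.2 s.
2. the tips are squeezed to the stripe's width (distance between tip_left and tip_right between 0.013 and 0.019 m and contact force between the fingers and stand above 1 N), for 0.3 s.
At the end, for the whole second after the job is handed in: The robot still squeezes the tweezers (over 1 N) with the tips 16 mm apart, give or take 3 mm, and steady (each arm under 0.04 rad/s), while the green gauge stands free and upright in the stand's slot (within 3 mm of its floor, 4 mm sideways, 0.1 rad of upright) (all of step 1 and all of step 2 and velocity of joint jaw_left between -0.04 and 0.04 rad/s and velocity of joint jaw_right between -0.04 and 0.04 rad/s); the arm keeps its last pose, push and grip.
It fails at once if the tips were pinched nearly shut (under 8 mm) (distance between tip_left and tip_right below 0.008 m).
It fails at once if the blue gauge, a spool or the varnish bottle was displaced by over 30 mm (distance of any of blue_gauge, red_spool, yellow_spool, orange_spool, varnish from where it was at the start of the episode above 0.03 m).
It also fails if it takes over 51 s, if anything falls off the work surface, if the arm or the gripper's body presses on something with over 40 N, if the wrist force passes 120 N, or if a joint passes its speed limit or range.

## Robot

A 6-joint arm with a two-finger parallel gripper is mounted at the origin on the work surface. World frame = base frame: x ahead of the robot, y to its left, z up, the work surface at z = 0. Lengths are in m, angles in rad, forces in N, time in s.
With the tool pointing down it reaches from about 0.35 to 0.775 m from the base axis. Payload 5.5 kg.
Tool frame: the origin (TCP) lies midway between the tips of the shut fingers; the grasp point (between the pads) lies 19 mm behind it; z points along the fingers, y is the line along which they close (so a half turn about z gives the same grasp; the last joint's range is limited). The gripper opens to 85 mm and grips with 20 to 120 N. Pads are 22 mm wide; open, the fingers measure 114 mm over their backs; the gripper's body (76 mm by 85 mm) begins 54 mm behind the grasp point. The pads swing forward as they close: fully open they stand 13 mm farther back than shut.
Start: joints at [1.06, 0.313, 0.046, 1.304, 0, 1.431], TCP at [0.208, 0.536, 0.231] pointing down, gripper open.
Joint ranges: [-2.76, 2.76], [-0.86, 1.69], [-1.03, 1.26], [-2.2, 2.34], [-1.47, 1.5], [-3.14, 3.14]. Speed limits (rad/s): [2.57, 2.57, 3.14, 3.14, 3.14, 3.14].

## Interface

Orientations are given as a unit quaternion [w, x, y, z].
In Python, from workcell import env gives the robot as it stands. The module is installed in compiled form; this text tells all that it offers.
- The arm moves only by the tool servo_tool, never from a script. Its argument "increments" is a list of rows, each an object of numbers: "grip": the closure, from 0 (fully open) to 1 (shut); "x", "y", "z": the shift along the tool's x, y, z in mm; "roll": the turn about the tool's z in degrees. In form: [{"grip": .., "x": .., "y": .., "z": .., "roll": ..}, ...]. A call has 1 to 5 rows; each row shifts and turns the commanded pose from where the row before left it, along the tool's axes as they then stand; what a row does not reach is not made up. A row lasts 1/12 s, in which the tool goes at most 41.7 mm and 7.16 degrees, less where a joint would pass 70% of its speed; a pose out of reach is approached as far as the arm can. A call is refused whole if a number of a shift passes 41.7 or a number of a turn 7.16, either way. A call with a gripper value outside its range is refused whole. The fingers move at their own pace and stop on an object; "grip_force" is the grip in N (left out, the last holds). Time passes only in rows, so rows that do not move let the fingers close. It gives the time, the measured TCP pose, the force, the opening and the grip force at its end, in the units of the state.
- env.get_state(): the state, without advancing time (a new reading comes with each control period).
- env.read_camera(name): name is "scene" or "top"; returns the picture (420x560x3 uint8, red, green, blue); there is no depth.
- env.get_calibration(name): a dict with "vertical_fov" (degrees; the focal length in pixels is half the picture's height over the tangent of half this angle, whatever the lens; pixels are square), "cx", "cy" (the principal point, pixels), "k1" (the pictures are not rectified: a ray, as slopes to the right and down, at radius r is drawn at 1 + k1 r^2 times it, then the intrinsics apply), "rvec" (rotation vector, rad) and "tvec" (3), from world to camera coordinates, as OpenCV has them. Camera axes: x right, y down, z forward; pixel columns grow to the right and rows downward; lengths in m; the calibration is good to about 2 mm. A picture is of the moment at which its call begins. get_calibration takes no time and is no camera call.
- env.hand_in(): hands the job in; it is judged then, once.
The state is a dict: "clock": time; "joint_pos": joint angles; "qvel": joint speeds; "tau": joint torques, N m; "tcp_pos": TCP position; "orientation": TCP orientation; "wrist_force": force on the tool from outside, world axes, zero at the start; "ft_torque": the same for the moment, N m; "finger_gap": finger opening in m; "grip_force": force on a finger pad.
Only numpy, scipy, OpenCV 4.12 (cv2) and the standard library are available. Lean on these libraries where they do the work, as an engineer would, in place of code of your own. Each camera call takes 0.05 s, during which the arm holds its last target. There are 200 camera calls.

## Working session

There is one attempt and no reset: what is moved stays moved. The work goes in short steps, Python scripts to look and compute and a tool call to move; the robot and the scene stay as the last step left them, time stands still between calls to the robot, and variables do not carry over. Pictures are saved under pics/ and viewed, at most 10 in all, crops included, and the job is handed in when it is done.

Besides the shell and the picture viewer there is one more tool, called after "Emit:" in YAML: its name, and indented under it one key for each argument. servo_tool: Moves the arm, as the interface text tells. Its arguments: {"type":"object","properties":{"increments":{"type":"array"},"grip_force":{"type":"number"}},"required":["increments"]}

```bash
mkdir -p pics; cat > h.py <<'E'
import numpy as np, cv2
from workcell import env
def cal(n):
    c=env.get_calibration(n); f=210/np.tan(np.radians(c["vertical_fov"])/2)
    R=cv2.Rodrigues(np.array(c["rvec"],float))[0]; t=np.array(c["tvec"],float).ravel()
    K=np.array([[f,0,c["cx"]],[0,f,c["cy"]],[0,0,1]]); D=np.array([c["k1"],0,0,0,0.])
    return K,D,R,t
def ray(n,uv):
    K,D,R,t=cal(n); p=cv2.undistortPoints(np.array(uv,float).reshape(-1,1,2),K,D).reshape(-1,2)
    d=np.c_[p,np.ones(len(p))]@R; return -R.T@t, d
def onz(n,uv,z):
    o,d=ray(n,uv); return o+d*((z-o[2])/d[:,2])[:,None]
def tri(a,uva,b,uvb):
    o1,d1=ray(a,uva);o2,d2=ray(b,uvb);out=[]
    for x,y in zip(d1,d2):
        s=np.linalg.lstsq(np.c_[x,-y],o2-o1,rcond=None)[0]
        p,q=o1+s[0]*x,o2+s[1]*y; out.append(np.r_[(p+q)/2,np.linalg.norm(p-q)])
    return np.array(out)
def proj(n,P):
    K,D,R,t=cal(n); return cv2.projectPoints(np.array(P,float).reshape(-1,1,3),cv2.Rodrigues(R)[0],t,K,D)[0].reshape(-1,2)
def snap(n,f):
    im=env.read_camera(n); cv2.imwrite(f"pics/{f}.png",im[:,:,::-1]); return im
E
python3 - <<'E'
from h import *
for n in("scene","top"):
    snap(n,n+"0"); K,D,R,t=cal(n); print(n,K[0,0],D[0],-R.T@t,R[2])
s=env.get_state(); print({k:np.round(v,4) for k,v in s.items()})
E
```

```text
scene 530.3762723640664 -0.04495041385217012 [ 1.48336945 -0.03867071  0.82247454] [-0.77040381  0.04335684 -0.63608031]
top 458.62948826346457 -0.08909380734250222 [0.47234278 0.00404559 1.1573115 ] [ 0.07177489  0.01113981 -0.99735865]
{'clock': np.float64(0.1), 'joint_pos': array([1.0604, 0.314 , 0.0451, 1.3036, 0.    , 1.4312]), 'qvel': array([-0.0012,  0.0002,  0.0022,  0.0036,  0.0003,  0.0012]), 'tau': array([ 3.50000e-03, -4.81727e+01,  2.99243e+01,  1.28000e-02,
       -1.00000e-04,  0.00000e+00]), 'tcp_pos': array([0.2081, 0.5355, 0.2305]), 'orientation': array([-3.000e-04,  1.843e-01,  9.829e-01, -8.000e-04]), 'wrist_force': array([ 0.2327,  0.0355, -0.2434]), 'ft_torque': array([ 0.1076,  0.0005, -0.0711]), 'grip_force': np.float64(0.0), 'finger_gap': np.float64(0.0853)}
```

View pics/scene0.png

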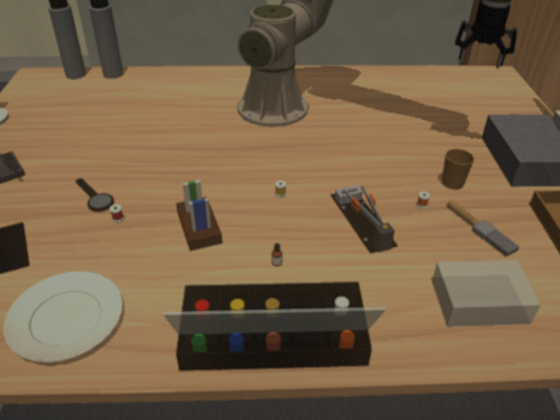

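View pics/top0.png

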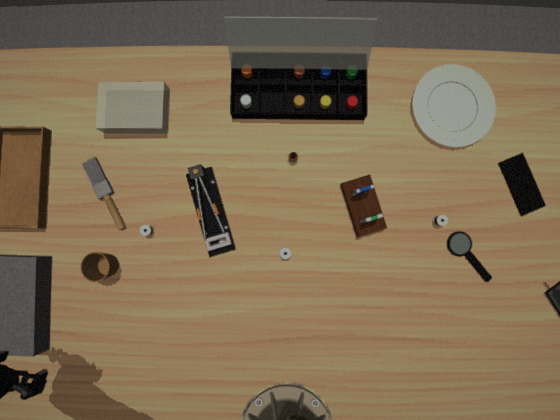

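The scene picture shows the rack with green (about 193,190) and blue (200,213) gauges, and the stand near (365,217). In the top picture the rack is near (363,206), with green at (372,218), and the stand is near (210,211), with its heel up at (197,172) and block at (218,241). I'll enlarge these areas.

```bash
python3 - <<'E'
import cv2,numpy as np
t=cv2.imread("pics/top0.png");s=cv2.imread("pics/scene0.png")
g=lambda im:np.clip(255*(im/255.)**0.6,0,255).astype(np.uint8)
r=lambda im,k:cv2.resize(g(im),None,fx=k,fy=k,interpolation=cv2.INTER_CUBIC)
# top: stand crop 180..240 x 160..260 ; rack 335..395 x 170..245
cv2.imwrite("pics/c1.png",np.hstack([r(t[160:260,175:245],5.5),r(t[160:260,330:400],5.5)]))
cv2.imwrite("pics/c2.png",np.hstack([r(s[175:250,160:230],5.5),r(s[175:250,328:400],5.5)]))
E
```

```text
(no output)
```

View pics/c1.png

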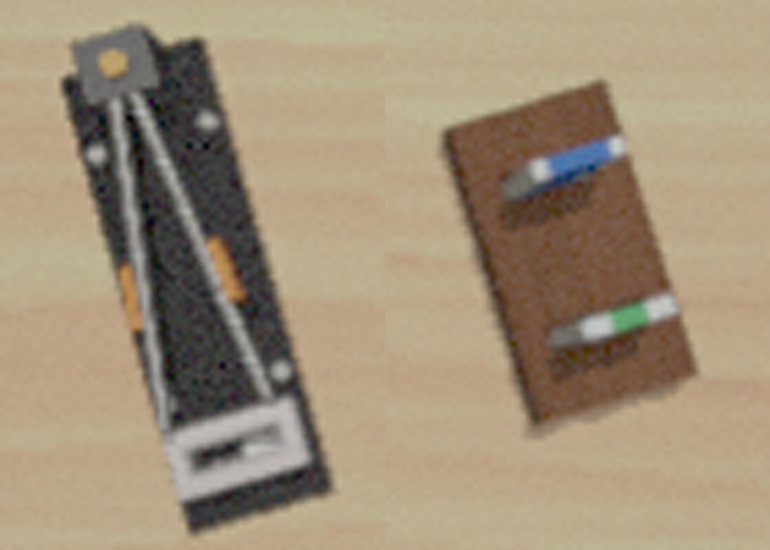

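View pics/c2.png

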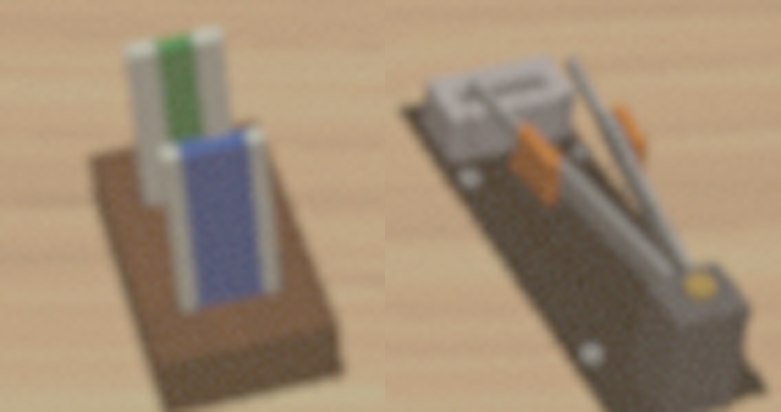

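```bash
python3 - <<'E'
from h import *
np.set_printoptions(precision=4,suppress=True)
T1=lambda L:[(175+x/5.5-.4,160+y/5.5-.4) for x,y in L]
T2=lambda L:[(330+(x-385)/5.5-.4,160+y/5.5-.4) for x,y in L]
S1=lambda L:[(160+x/5.5-.4,175+y/5.5-.4) for x,y in L]
S2=lambda L:[(328+(x-385)/5.5-.4,175+y/5.5-.4) for x,y in L]
print("knob",tri("top",T1([(113,63)]),"scene",S2([(700,287)])))
blk=T1([(163,433),(292,400),(312,465),(185,500)])
print("block tri",tri("top",blk,"scene",S2([(428,80),(553,57),(572,97),(447,118)])))
B=onz("top",blk,.03);print("block z30",B,B.mean(0),np.linalg.norm(np.roll(B,-1,0)-B,axis=1))
sl=onz("top",T1([(192,462),(284,437)]),.03);print("slot ends",sl,sl.mean(0))
print("slot tri", tri("top",T1([(238,450)]),"scene",S2([(508,88)])))
print("heel z58",onz("top",T1([(113,63)]),.058))
G=tri("top",T2([(583,329),(675,304),(630,316)]),"scene",S1([(130,48),(219,33),(175,42)]))
print("green",G,np.linalg.norm(G[0]-G[1]))
g=onz("top",T2([(583,329),(675,304),(630,316)]),.106);print(g,np.linalg.norm(g[0]-g[1]), g[:2].mean(0),(g[0]-g[1]))
b=onz("top",T2([(535,170),(624,145)]),.106);print("blue",b,b.mean(0))
R=onz("top",T2([(447,131),(604,82),(696,372),(530,425)]),.03);print("rack",R,R.mean(0),np.linalg.norm(np.roll(R,-1,0)-R,axis=1))
print("pads",onz("top",T1([(130,297),(226,268)]),.06), onz("top",T1([(130,297),(226,268)]),.06).mean(0))
for n,z in (("spoolA",.034),):
  print(onz("top",[(285,253),(146,230),(441,221),(293,155)],z))
E
```

```text
knob [[0.6346 0.2294 0.0594 0.0027]]
block tri [[ 0.4711  0.1736  0.0428  0.0667]
 [ 0.4901  0.1691  0.0634  0.0427]
 [ 0.4634  0.1754  0.0209  0.0637]
 [ 0.4404  0.1807 -0.0051  0.0486]]
block z30 [[0.4722 0.2098 0.03  ]
 [0.4878 0.1521 0.03  ]
 [0.4589 0.1426 0.03  ]
 [0.4425 0.1993 0.03  ]] [0.4654 0.1759 0.03  ] [0.0598 0.0304 0.0591 0.0316]
slot ends [[0.4595 0.1965 0.03  ]
 [0.4712 0.1554 0.03  ]] [0.4653 0.1759 0.03  ]
slot tri [[0.4652 0.1771 0.028  0.0018]]
heel z58 [[0.635  0.2311 0.058 ]]
green [[ 0.5219 -0.1953  0.0969  0.0388]
 [ 0.5306 -0.1931  0.1165  0.0342]
 [ 0.526  -0.1947  0.1052  0.0013]] 0.022023032751689906
[[ 0.5203 -0.1741  0.106 ]
 [ 0.5312 -0.2128  0.106 ]
 [ 0.526  -0.1938  0.106 ]] 0.040149542683776365 [ 0.5257 -0.1934  0.106 ] [-0.0109  0.0386  0.    ]
blue [[ 0.5868 -0.1539  0.106 ]
 [ 0.5978 -0.1914  0.106 ]] [ 0.5923 -0.1727  0.106 ]
rack [[ 0.6122 -0.1257  0.03  ]
 [ 0.6353 -0.1966  0.03  ]
 [ 0.5051 -0.2379  0.03  ]
 [ 0.4806 -0.1633  0.03  ]] [ 0.5583 -0.1809  0.03  ] [0.0746 0.1367 0.0785 0.1369]
pads [[0.5314 0.2203 0.06  ]
 [0.5447 0.1784 0.06  ]] [0.5381 0.1994 0.06  ]
[[ 0.4392  0.0104  0.034 ]
 [ 0.4905  0.355   0.034 ]
 [ 0.5217 -0.3737  0.034 ]
 [ 0.6811 -0.0064  0.034 ]]
```

I've matched the measurements to the given sizes:

| Item | Measured | Check against the text |
|---|---|---|
| Slot mouth | (0.465, 0.176), z about 28 mm | 30 mm |
| Green gauge top | (0.526, -0.193), z about 105 mm, 40.1 mm wide | 106 mm, 40 mm |
| Stand yaw | about 0.305 | within 0.4 |
| Gauge yaw | about 0.29 | – |

I'll grip the gauge by its faces, so I turn the tool first.

Emit:
servo_tool:
  increments:
    - {"grip": 0.35,"x": 0,"y": 0,"z": 0,"roll": 7}
    - {"grip": 0.35,"x": 0,"y": 0,"z": 0,"roll": 7}
    - {"grip": 0.35,"x": 0,"y": 0,"z": 0,"roll": 7}
    - {"grip": 0.35,"x": 0,"y": 0,"z": 0,"roll": 7}
    - {"grip": 0.35,"x": 0,"y": 0,"z": 0,"roll": 7}
  grip_force: 30

```text
clock: 0.52
tcp_pos: [0.2082, 0.5357, 0.2308]
orientation: [-0.0, 0.474, 0.881, -0.001]
wrist_force: [-0.4, -0.4, 0.2]
finger_gap: 0.0551
grip_force: 0.0
```

Emit:
servo_tool:
  increments:
    - {"grip": 0.35,"x": 0,"y": 0,"z": 0,"roll": 7}
    - {"grip": 0.35,"x": 0,"y": 0,"z": 0,"roll": 7}
    - {"grip": 0.35,"x": 0,"y": 0,"z": 0,"roll": 3.2}
    - {"grip": 0.35,"x": 0,"y": 0,"z": 0,"roll": 0}

```text
clock: 0.85
tcp_pos: [0.2082, 0.5357, 0.2308]
orientation: [0.0, 0.598, 0.801, -0.001]
wrist_force: [0.2, 0.7, 0.7]
finger_gap: 0.0557
grip_force: 0.0
```

```bash
cat >> h.py <<'E'
from scipy.spatial.transform import Rotation as Ro
def toolm():
    s=env.get_state(); q=s["orientation"]; M=Ro.from_quat([q[1],q[2],q[3],q[0]]).as_matrix()
    return s,np.array(s["tcp_pos"]),M
def go(P,yaw=None):
    s,p,M=toolm(); d=1000*M.T@(np.array(P)-p); y=np.degrees(np.arctan2(M[1,1],M[0,1]))
    print("t",round(float(s["clock"]),2),"tcp",p.round(4),"yaw_y",y.round(2),"tilt",M[2].round(3),"gap",round(float(s["finger_gap"]),4),"gf",s["grip_force"],"F",np.round(s["wrist_force"],1),"j",np.round(s["joint_pos"],2))
    print("need tool mm",d.round(1),"roll",None if yaw is None else round(y-yaw,2))
E
python3 -c "
from h import *
go([.5257,-.1934,.19],16.6)"
```

```text
t 0.85 tcp [0.2082 0.5357 0.2308] yaw_y 16.48 tilt [-0.001 -0.001 -1.   ] gap 0.0557 gf 0.0 F [0.2 0.7 0.7] j [1.06 0.31 0.05 1.3  0.   2.34]
need tool mm [-789.2   97.6   41.3] roll -0.12
```

Emit:
servo_tool:
  increments:
    - {"grip": 0.35,"x": -20,"y": 2.4,"z": 0,"roll": 0}
    - {"grip": 0.35,"x": -38,"y": 4.8,"z": 0,"roll": 0}
    - {"grip": 0.35,"x": -40,"y": 5,"z": 0,"roll": 0}
    - {"grip": 0.35,"x": -40,"y": 5,"z": 0,"roll": 0}
    - {"grip": 0.35,"x": -40,"y": 5,"z": 0,"roll": 0}

```text
clock: 1.27
tcp_pos: [0.2804, 0.37, 0.2309]
orientation: [0.0, 0.597, 0.803, -0.0]
wrist_force: [0.7, 0.5, -0.5]
finger_gap: 0.0557
grip_force: 0.0
```

Emit:
servo_tool:
  increments:
    - {"grip": 0.35,"x": -40,"y": 5,"z": 0,"roll": 0}
    - {"grip": 0.35,"x": -40,"y": 5,"z": 0,"roll": 0}
    - {"grip": 0.35,"x": -40,"y": 5,"z": 0,"roll": 0}
    - {"grip": 0.35,"x": -40,"y": 5,"z": 0,"roll": 0}
    - {"grip": 0.35,"x": -40,"y": 5,"z": 0,"roll": 0}

```text
clock: 1.68
tcp_pos: [0.3614, 0.1853, 0.2313]
orientation: [0.0, 0.597, 0.802, 0.0]
wrist_force: [0.7, -0.4, -0.4]
finger_gap: 0.0552
grip_force: 0.0
```

Emit:
servo_tool:
  increments:
    - {"grip": 0.35,"x": -40,"y": 5,"z": 0,"roll": 0}
    - {"grip": 0.35,"x": -40,"y": 5,"z": 0,"roll": 0}
    - {"grip": 0.35,"x": -40,"y": 5,"z": 0,"roll": 0}
    - {"grip": 0.35,"x": -40,"y": 5,"z": 0,"roll": 0}
    - {"grip": 0.35,"x": -40,"y": 5,"z": 0,"roll": 0}

```text
clock: 2.1
tcp_pos: [0.4425, 0.0004, 0.2313]
orientation: [0.0, 0.597, 0.802, 0.0]
wrist_force: [0.4, 1.3, 1.4]
finger_gap: 0.0556
grip_force: 0.0
```

Emit:
servo_tool:
  increments:
    - {"grip": 0.35,"x": -40,"y": 5,"z": 0,"roll": 0}
    - {"grip": 0.35,"x": -40,"y": 5,"z": 0,"roll": 0}
    - {"grip": 0.35,"x": -30,"y": 5,"z": 0,"roll": 0}
    - {"grip": 0.35,"x": 0,"y": 0,"z": 0,"roll": 0}
    - {"grip": 0.35,"x": 0,"y": 0,"z": 0,"roll": 0}

```text
clock: 2.52
tcp_pos: [0.488, -0.1, 0.2305]
orientation: [-0.001, 0.599, 0.801, -0.0]
wrist_force: [-0.4, 1.1, -0.1]
finger_gap: 0.0552
grip_force: 0.0
```

```bash
python3 -c "
from h import *
go([.5257,-.1934,.07],16.6)"
```

```text
t 2.52 tcp [ 0.488  -0.1     0.2305] yaw_y 16.46 tilt [ 0.001 -0.001 -1.   ] gap 0.0552 gf 0.0 F [-0.4  1.1 -0.1] j [-0.36  0.17 -0.15  1.26  0.    0.92]
need tool mm [-100.4    9.8  160.4] roll -0.14
```

Emit:
servo_tool:
  increments:
    - {"grip": 0.35,"x": -35,"y": 3.5,"z": 10,"roll": 0}
    - {"grip": 0.35,"x": -35,"y": 3.5,"z": 20,"roll": 0}
    - {"grip": 0.35,"x": -30.4,"y": 2.8,"z": 20,"roll": 0}
    - {"grip": 0.35,"x": 0,"y": 0,"z": 20,"roll": 0}
    - {"grip": 0.35,"x": 0,"y": 0,"z": 10,"roll": 0}

```text
clock: 2.93
tcp_pos: [0.5247, -0.1913, 0.1485]
orientation: [-0.002, 0.598, 0.802, -0.0]
wrist_force: [-0.1, 1.2, 0.1]
finger_gap: 0.0555
grip_force: 0.0
```

Emit:
servo_tool:
  increments:
    - {"grip": 0.35,"x": 0,"y": 0,"z": 0,"roll": 0}

```text
clock: 3.02
tcp_pos: [0.5237, -0.1897, 0.1485]
orientation: [-0.003, 0.597, 0.802, -0.0]
wrist_force: [-0.3, 0.7, 0.4]
finger_gap: 0.0555
grip_force: 0.0
```

```bash
python3 - <<'E'
from h import *
go([.5257,-.1934,.073],16.6)
a=snap("scene","s1");b=snap("top","t1")
p=proj("top",[[.5257,-.1934,.106]])[0];q=proj("scene",[[.5257,-.1934,.106]])[0];print(p,q)
c=lambda im,q:cv2.resize(im[int(q[1])-50:int(q[1])+50,int(q[0])-40:int(q[0])+40,::-1],None,fx=4.9,fy=4.9,interpolation=cv2.INTER_CUBIC)
cv2.imwrite("pics/c3.png",np.clip(255*(np.hstack([c(a,q),c(b,p)])/255.).clip(0,1)**.6,0,255))
E
```

```text
t 3.02 tcp [ 0.5237 -0.1897  0.1485] yaw_y 16.66 tilt [ 0.005 -0.004 -1.   ] gap 0.0555 gf 0.0 F [-0.3  0.7  0.4] j [-0.49  0.32 -0.15  1.11  0.    0.79]
need tool mm [-4.5  1.2 75.5] roll 0.06
[373.95342433 217.1622017 ] [192.26003738 181.89480296][ WARN:0@0.756] global loadsave.cpp:1063 imwrite_ Unsupported depth image for selected encoder is fallbacked to CV_8U.
```

View pics/c3.png

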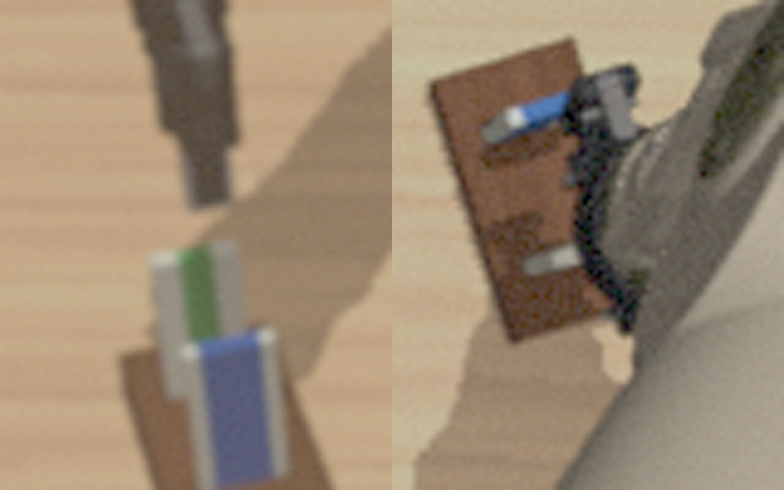

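The crops show the finger just above the green gauge in the scene view, about 3 px to its +y side, which matches the 4.5 mm remainder. The top view shows the jaws straddling the gauge and clear of blue. I'll correct and descend.

Emit:
servo_tool:
  increments:
    - {"grip": 0.35,"x": -4,"y": 1,"z": 0,"roll": 0}
    - {"grip": 0.35,"x": 0,"y": 0,"z": 10,"roll": 0}
    - {"grip": 0.35,"x": 0,"y": 0,"z": 12,"roll": 0}
    - {"grip": 0.35,"x": 0,"y": 0,"z": 0,"roll": 0}
    - {"grip": 0.35,"x": 0,"y": 0,"z": 0,"roll": 0}

```text
clock: 3.53
tcp_pos: [0.5278, -0.1952, 0.1292]
orientation: [-0.0, 0.598, 0.802, 0.0]
wrist_force: [-0.2, -0.1, -0.5]
finger_gap: 0.0553
grip_force: 0.0
```

```bash
python3 -c "
from h import *
go([.5257,-.1934,.073],16.6)"
```

```text
t 3.53 tcp [ 0.5278 -0.1952  0.1292] yaw_y 16.58 tilt [ 0.001 -0.    -1.   ] gap 0.0553 gf 0.0 F [-0.2 -0.1 -0.5] j [-0.5   0.34 -0.17  1.06  0.    0.78]
need tool mm [ 2.3 -1.5 56.2] roll -0.02
```

Emit:
servo_tool:
  increments:
    - {"grip": 0.35,"x": 2.3,"y": -1.5,"z": 10,"roll": 0}
    - {"grip": 0.35,"x": 0,"y": 0,"z": 15,"roll": 0}
    - {"grip": 0.35,"x": 0,"y": 0,"z": 15,"roll": 0}
    - {"grip": 0.35,"x": 0,"y": 0,"z": 11,"roll": 0}
    - {"grip": 0.35,"x": 0,"y": 0,"z": 5,"roll": 0}

```text
clock: 3.95
tcp_pos: [0.5251, -0.1933, 0.0716]
orientation: [-0.001, 0.598, 0.802, -0.0]
wrist_force: [-0.6, 0.0, 0.3]
finger_gap: 0.0554
grip_force: 0.0
```

Emit:
servo_tool:
  increments:
    - {"grip": 0.35,"x": 0,"y": 0,"z": 0,"roll": 0}
    - {"grip": 0.35,"x": 0,"y": 0,"z": 0,"roll": 0}
    - {"grip": 0.35,"x": 0,"y": 0,"z": 0,"roll": 0}

```text
clock: 4.2
tcp_pos: [0.5266, -0.1942, 0.0741]
orientation: [0.001, 0.598, 0.802, 0.0]
wrist_force: [0.8, -1.3, 0.3]
finger_gap: 0.0555
grip_force: 0.0
```

```bash
python3 -c "
from h import *
go([.5257,-.1934,.073],16.6)"
```

```text
t 4.2 tcp [ 0.5266 -0.1942  0.0741] yaw_y 16.56 tilt [-0.001  0.001 -1.   ] gap 0.0555 gf 0.0 F [ 0.8 -1.3  0.3] j [-0.5   0.38 -0.26  0.93  0.    0.79]
need tool mm [ 1.  -0.6  1.1] roll -0.04
```

Within 1 mm, so I close at 20–30 N.

Emit:
servo_tool:
  increments:
    - {"grip": 1,"x": 0,"y": 0,"z": 0,"roll": 0}
    - {"grip": 1,"x": 0,"y": 0,"z": 0,"roll": 0}
    - {"grip": 1,"x": 0,"y": 0,"z": 0,"roll": 0}
    - {"grip": 1,"x": 0,"y": 0,"z": 0,"roll": 0}
    - {"grip": 1,"x": 0,"y": 0,"z": 0,"roll": 0}
  grip_force: 30

```text
clock: 4.62
tcp_pos: [0.526, -0.1941, 0.0737]
orientation: [0.0, 0.598, 0.802, -0.0]
wrist_force: [-1.8, -0.5, 1.7]
finger_gap: 0.0077
grip_force: 33.1
```

Emit:
servo_tool:
  increments:
    - {"grip": 1,"x": 0,"y": 0,"z": 0,"roll": 0}
    - {"grip": 1,"x": 0,"y": 0,"z": 0,"roll": 0}

```text
clock: 4.78
tcp_pos: [0.526, -0.1941, 0.0736]
orientation: [0.0, 0.598, 0.801, -0.0]
wrist_force: [-1.2, -0.5, 3.0]
finger_gap: 0.0075
grip_force: 33.3
```

```bash
python3 -c "
from h import *
go([.5257,-.1934,.073],16.6)"
```

```text
t 4.78 tcp [ 0.526  -0.1941  0.0736] yaw_y 16.55 tilt [-0.001  0.    -1.   ] gap 0.0075 gf 33.29753279685974 F [-1.2 -0.5  3. ] j [-0.5   0.38 -0.26  0.93 -0.    0.79]
need tool mm [ 0.8 -0.1  0.6] roll -0.05
```

Emit:
servo_tool:
  increments:
    - {"grip": 1,"x": 0,"y": 0,"z": -5,"roll": 0}
    - {"grip": 1,"x": 0,"y": 0,"z": -15,"roll": 0}
    - {"grip": 1,"x": 0,"y": 0,"z": -25,"roll": 0}
    - {"grip": 1,"x": 0,"y": 0,"z": -25,"roll": 0}
    - {"grip": 1,"x": 0,"y": 0,"z": -20,"roll": 0}

```text
clock: 5.2
tcp_pos: [0.5263, -0.1938, 0.1649]
orientation: [0.0, 0.598, 0.802, 0.0]
wrist_force: [0.1, -1.0, 0.1]
finger_gap: 0.0072
grip_force: 32.7
```

Emit:
servo_tool:
  increments:
    - {"grip": 1,"x": 10,"y": 1,"z": 0,"roll": 0}
    - {"grip": 1,"x": 20,"y": 2,"z": 0,"roll": 0}
    - {"grip": 1,"x": 30,"y": 4,"z": 0,"roll": 0}
    - {"grip": 1,"x": 36,"y": 5,"z": 0,"roll": 0}
    - {"grip": 1,"x": 36,"y": 5,"z": 0,"roll": 0}

```text
clock: 5.62
tcp_pos: [0.5038, -0.0611, 0.1625]
orientation: [-0.001, 0.599, 0.801, 0.0]
wrist_force: [0.8, 1.1, -0.3]
finger_gap: 0.0075
grip_force: 32.8
```

Emit:
servo_tool:
  increments:
    - {"grip": 1,"x": 36,"y": 5,"z": 0,"roll": 0}
    - {"grip": 1,"x": 36,"y": 5,"z": 0,"roll": 0}
    - {"grip": 1,"x": 36,"y": 5,"z": 0,"roll": 0}
    - {"grip": 1,"x": 36,"y": 5,"z": 0,"roll": 0}
    - {"grip": 1,"x": 36,"y": 5,"z": 0,"roll": 0}

```text
clock: 6.03
tcp_pos: [0.476, 0.1192, 0.1627]
orientation: [-0.001, 0.598, 0.802, -0.0]
wrist_force: [0.5, 0.2, -0.5]
finger_gap: 0.0076
grip_force: 32.8
```

Emit:
servo_tool:
  increments:
    - {"grip": 1,"x": 30,"y": 3,"z": 0,"roll": 0}
    - {"grip": 1,"x": 20,"y": 2,"z": 0,"roll": 0}
    - {"grip": 1,"x": 10,"y": 1,"z": 0,"roll": 0}
    - {"grip": 1,"x": 0,"y": 0,"z": 0,"roll": 0}
    - {"grip": 1,"x": 0,"y": 0,"z": 0,"roll": 0}

```text
clock: 6.45
tcp_pos: [0.4657, 0.1763, 0.1629]
orientation: [-0.0, 0.598, 0.802, -0.0]
wrist_force: [0.6, -0.3, -0.5]
finger_gap: 0.0076
grip_force: 32.8
```

```bash
python3 - <<'E'
from h import *
go([.4653,.1762,.13],17.5)
a=snap("scene","s2");b=snap("top","t2")
S=np.array([.4653,.1762,.03]);p=proj("top",[S])[0];q=proj("scene",[S+[0,0,.04]])[0];print(p,q)
c=lambda im,q:cv2.resize(im[int(q[1])-50:int(q[1])+50,int(q[0])-40:int(q[0])+40,::-1],None,fx=4.9,fy=4.9,interpolation=cv2.INTER_CUBIC)
print([int(q[0])-40,int(q[1])-50],[int(p[0])-40,int(p[1])-50])
cv2.imwrite("pics/c4.png",np.clip(255*(np.hstack([c(a,q),c(b,p)])/255.).clip(0,1)**.6,0,255).astype(np.uint8))
E
```

```text
t 6.45 tcp [0.4657 0.1763 0.1629] yaw_y 16.62 tilt [-0.    -0.001 -1.   ] gap 0.0076 gf 32.76716351509094 F [ 0.6 -0.3 -0.5] j [ 0.2   0.2  -0.28  1.1  -0.    1.48]
need tool mm [ 0.  -0.4 32.9] roll -0.88
[217.75484505 241.34713782] [350.88242518 176.83931659]
[310, 126] [177, 191]
```

View pics/c4.png

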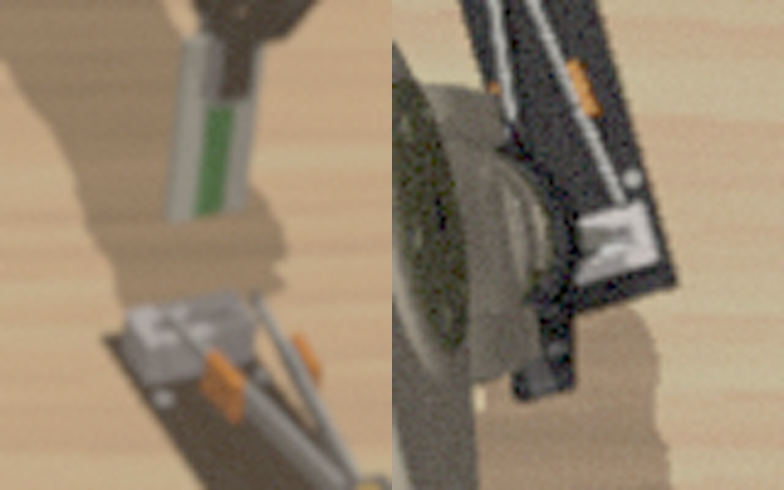

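```bash
python3 - <<'E'
from h import *
np.set_printoptions(precision=4,suppress=True)
a=cv2.imread("pics/s2.png");hsv=cv2.cvtColor(a,cv2.COLOR_BGR2HSV)
m=cv2.inRange(hsv,(40,80,20),(85,255,255));m[:140]=0;m[180:]=0;m[:,:335]=0;m[:,370:]=0
ys,xs=np.nonzero(m)
for v in range(ys.min(),ys.max()+1): 
    if v%4==0 or v>ys.max()-3: print(v,xs[ys==v].min(),xs[ys==v].max())
s,p,M=toolm(); yaw=.29; f=np.array([np.cos(yaw),np.sin(yaw),0]);l=np.array([-np.sin(yaw),np.cos(yaw),0])
foot=np.array([p[0],p[1],p[2]-.0676])
print("expected px: stripe bottom L,C,R; foot corners",proj("scene",[foot+.004*f+k*l for k in(-.008,0,.008,-.02,.02)]))
print("measured",[(310+x/4.9-.4,126+y/4.9-.4) for x,y in((196,215),(209,215),(221,213),(167,220),(245,213))])
X=onz("scene",[(310+209/4.9-.4,126+216/4.9-.4)],foot[2]);print(X,foot+.004*f)
# slot outline expected in scene
S=np.array([.4653,.1762,.03]);yaw=.305; f=np.array([np.cos(yaw),np.sin(yaw),0]);l=np.array([-np.sin(yaw),np.cos(yaw),0])
bc=[S+i*.015*f+j*.03*l for i,j in((-1,-1),(-1,1),(1,1),(1,-1))]
print("block top in crop px",(proj("scene",bc)+.4-[310,126])*4.9)
b=proj("top",bc); print("top crop of t2",(b+.4-[177,191])*4.9+[392,0]," c1",(b+.4-[175,160])*5.5)
E
```

```text
148 353 356
152 352 356
156 352 356
160 351 355
164 351 355
167 350 354
168 350 354
169 350 351
expected px: stripe bottom L,C,R; foot corners [[349.2334 169.9318]
 [352.3194 169.3322]
 [355.3944 168.7349]
 [344.5839 170.8353]
 [359.9863 167.843 ]]
measured [(349.6, 169.47755102040816), (352.2530612244898, 169.47755102040816), (354.70204081632653, 169.06938775510204), (343.68163265306123, 170.49795918367346), (359.6, 169.06938775510204)]
[[0.4714 0.1762 0.0955]] [0.47   0.1765 0.0955]
block top in crop px [[127.5444 309.9845]
 [235.5476 286.8367]
 [261.9809 321.2769]
 [152.516  345.2706]]
top crop of t2 [[659.1547 260.2117]
 [544.9289 294.4678]
 [528.389  237.1141]
 [642.4003 202.8641]]  c1 [[310.8675 462.5743]
 [182.6549 501.025 ]
 [164.0896 436.6485]
 [292.0615 398.2046]]
```

The crop shows the gauge hanging over the block. Its stripe foot is at (352.3, 169.5) against an expected (352.3, 169.3), so the grasp is true to about 1 mm. I'll descend towards the mouth.

Emit:
servo_tool:
  increments:
    - {"grip": 1,"x": 0,"y": -0.4,"z": 10,"roll": -0.9}
    - {"grip": 1,"x": 0,"y": 0,"z": 20,"roll": 0}
    - {"grip": 1,"x": 0,"y": 0,"z": 20,"roll": 0}
    - {"grip": 1,"x": 0,"y": 0,"z": 8,"roll": 0}
    - {"grip": 1,"x": 0,"y": 0,"z": 0,"roll": 0}

```text
clock: 6.97
tcp_pos: [0.4639, 0.1749, 0.1028]
orientation: [-0.002, 0.592, 0.806, -0.002]
wrist_force: [-0.3, -0.1, -0.9]
finger_gap: 0.0074
grip_force: 32.7
```

Emit:
servo_tool:
  increments:
    - {"grip": 1,"x": 0,"y": 0,"z": 0,"roll": 0}
    - {"grip": 1,"x": 0,"y": 0,"z": 0,"roll": 0}
    - {"grip": 1,"x": 0,"y": 0,"z": 0,"roll": 0}

```text
clock: 7.22
tcp_pos: [0.4666, 0.1762, 0.1064]
orientation: [0.001, 0.592, 0.806, 0.001]
wrist_force: [-0.2, 0.8, -0.4]
finger_gap: 0.0074
grip_force: 32.7
```

```bash
python3 - <<'E'
from h import *
go([.4653,.1762,.0736],17.5)
a=snap("scene","s3")
S=np.array([.4653,.1762,.05]);q=proj("scene",[S])[0]; o=[int(q[0])-30,int(q[1])-28]; print(o)
cv2.imwrite("pics/c5.png",np.clip(255*(cv2.resize(a[o[1]:o[1]+56,o[0]:o[0]+64,::-1],None,fx=10,fy=10,interpolation=cv2.INTER_CUBIC)/255.)**.6,0,255).astype(np.uint8))
E
```

```text
t 7.22 tcp [0.4666 0.1762 0.1064] yaw_y 17.44 tilt [-0.     0.002 -1.   ] gap 0.0074 gf 32.74133563041687 F [-0.2  0.8 -0.4] j [ 0.2   0.24 -0.37  0.96  0.    1.47]
need tool mm [ 0.4 -1.4 32.8] roll -0.06
[320, 155]
```

View pics/c5.png

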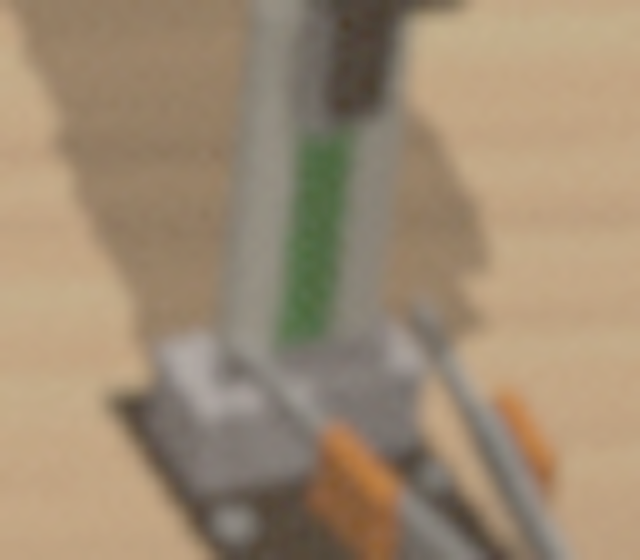

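The crop shows the foot (about 275–350, 340) just above the block's slot, centred along y within a pixel. I'll correct by 1.4 mm and lower slowly while watching the force.

Emit:
servo_tool:
  increments:
    - {"grip": 1,"x": 0,"y": -1.2,"z": 2,"roll": 0}
    - {"grip": 1,"x": 0,"y": 0,"z": 3,"roll": 0}
    - {"grip": 1,"x": 0,"y": 0,"z": 3,"roll": 0}
    - {"grip": 1,"x": 0,"y": 0,"z": 3,"roll": 0}
    - {"grip": 1,"x": 0,"y": 0,"z": 2,"roll": 0}

```text
clock: 7.68
tcp_pos: [0.4642, 0.1759, 0.0918]
orientation: [-0.0, 0.592, 0.806, -0.0]
wrist_force: [-0.7, 0.1, -0.3]
finger_gap: 0.0077
grip_force: 32.7
```

Emit:
servo_tool:
  increments:
    - {"grip": 1,"x": 0,"y": 0,"z": 0,"roll": 0}
    - {"grip": 1,"x": 0,"y": 0,"z": 0,"roll": 0}
    - {"grip": 1,"x": 0,"y": 0,"z": 0,"roll": 0}

```text
clock: 7.93
tcp_pos: [0.4645, 0.1759, 0.0923]
orientation: [-0.0, 0.592, 0.806, 0.0]
wrist_force: [-0.6, 1.1, 1.2]
finger_gap: 0.0077
grip_force: 32.7
```

```bash
python3 -c "
from h import *
go([.4653,.1762,.0736],17.5)"
```

```text
t 7.93 tcp [0.4645 0.1759 0.0923] yaw_y 17.46 tilt [ 0.  0. -1.] gap 0.0077 gf 32.709585428237915 F [-0.6  1.1  1.2] j [ 0.2   0.25 -0.39  0.92  0.    1.47]
need tool mm [ 0.   0.8 18.7] roll -0.04
```

The foot is 5 mm below the mouth with no force, so it is in the slot. I'll lower it further.

Emit:
servo_tool:
  increments:
    - {"grip": 1,"x": 0,"y": 0.4,"z": 3,"roll": 0}
    - {"grip": 1,"x": 0,"y": 0,"z": 4,"roll": 0}
    - {"grip": 1,"x": 0,"y": 0,"z": 4,"roll": 0}
    - {"grip": 1,"x": 0,"y": 0,"z": 4,"roll": 0}
    - {"grip": 1,"x": 0,"y": 0,"z": 1.5,"roll": 0}

```text
clock: 8.35
tcp_pos: [0.4643, 0.1759, 0.0749]
orientation: [-0.0, 0.592, 0.806, -0.0]
wrist_force: [0.1, -0.6, -0.3]
finger_gap: 0.0072
grip_force: 32.7
```

Emit:
servo_tool:
  increments:
    - {"grip": 1,"x": 0,"y": 0,"z": 0.7,"roll": 0}
    - {"grip": 1,"x": 0,"y": 0,"z": 0.7,"roll": 0}
    - {"grip": 1,"x": 0,"y": 0,"z": 0,"roll": 0}
    - {"grip": 1,"x": 0,"y": 0,"z": 0,"roll": 0}

```text
clock: 8.68
tcp_pos: [0.465, 0.176, 0.0745]
orientation: [0.0, 0.592, 0.806, 0.0]
wrist_force: [-1.1, -0.8, -0.7]
finger_gap: 0.0075
grip_force: 32.7
```

```bash
python3 -c "
from h import *
go([.4653,.1762,.0736],17.5)"
```

```text
t 8.68 tcp [0.465  0.176  0.0745] yaw_y 17.46 tilt [ 0.  0. -1.] gap 0.0075 gf 32.71269500255585 F [-1.1 -0.8 -0.7] j [ 0.2   0.27 -0.42  0.88  0.    1.47]
need tool mm [0.1 0.3 0.9] roll -0.04
```

Emit:
servo_tool:
  increments:
    - {"grip": 1,"x": 0,"y": 0,"z": 0.6,"roll": 0}
    - {"grip": 1,"x": 0,"y": 0,"z": 0,"roll": 0}
    - {"grip": 0.5,"x": 0,"y": 0,"z": 0,"roll": 0}
    - {"grip": 0.5,"x": 0,"y": 0,"z": 0,"roll": 0}
    - {"grip": 0.4,"x": 0,"y": 0,"z": 0,"roll": 0}

```text
clock: 9.1
tcp_pos: [0.465, 0.176, 0.0739]
orientation: [0.0, 0.592, 0.806, 0.0]
wrist_force: [0.8, 0.8, 0.7]
finger_gap: 0.0431
grip_force: 0.0
```

Emit:
servo_tool:
  increments:
    - {"grip": 0.4,"x": 0,"y": 0,"z": -4,"roll": 0}
    - {"grip": 0.4,"x": 0,"y": 0,"z": -15,"roll": 0}
    - {"grip": 0.4,"x": 0,"y": 0,"z": -25,"roll": 0}
    - {"grip": 0.4,"x": 0,"y": 0,"z": -30,"roll": 0}
    - {"grip": 0.4,"x": 0,"y": 0,"z": -26,"roll": 0}

```text
clock: 9.52
tcp_pos: [0.4647, 0.176, 0.1754]
orientation: [-0.0, 0.592, 0.806, 0.0]
wrist_force: [0.3, 0.0, 0.3]
finger_gap: 0.0513
grip_force: 0.0
```

Emit:
servo_tool:
  increments:
    - {"grip": 0.2,"x": 0,"y": 10,"z": 0,"roll": -7}
    - {"grip": 0.1,"x": 0,"y": 20,"z": 0,"roll": -7}
    - {"grip": 0.1,"x": 0,"y": 20,"z": 0,"roll": -7}
    - {"grip": 0,"x": 0,"y": 20,"z": 0,"roll": -7}
    - {"grip": 0,"x": 0,"y": 0,"z": 0,"roll": -7}

```text
clock: 9.93
tcp_pos: [0.5284, 0.2117, 0.1742]
orientation: [0.001, 0.319, 0.948, 0.001]
wrist_force: [-0.4, 0.3, -0.1]
finger_gap: 0.0855
grip_force: 0.0
```

Emit:
servo_tool:
  increments:
    - {"grip": 0,"x": 0,"y": 0,"z": 0,"roll": -7}
    - {"grip": 0,"x": 0,"y": 0,"z": 0,"roll": -7}
    - {"grip": 0,"x": 0,"y": 0,"z": 0,"roll": -7}
    - {"grip": 0,"x": 0,"y": 0,"z": 0,"roll": -7}
    - {"grip": 0,"x": 0,"y": 0,"z": 0,"roll": -7}

```text
clock: 10.35
tcp_pos: [0.5253, 0.2102, 0.1741]
orientation: [0.0, 0.019, 1.0, 0.0]
wrist_force: [-0.7, -0.6, -0.4]
finger_gap: 0.0858
grip_force: 0.0
```

Emit:
servo_tool:
  increments:
    - {"grip": 0,"x": 0,"y": 0,"z": 0,"roll": -7}
    - {"grip": 0,"x": 0,"y": 0,"z": 0,"roll": -7}
    - {"grip": 0,"x": 0,"y": 0,"z": 0,"roll": -6}
    - {"grip": 0,"x": 0,"y": 0,"z": 0,"roll": 0}
    - {"grip": 0,"x": 0,"y": 0,"z": 0,"roll": 0}

```text
clock: 10.77
tcp_pos: [0.5254, 0.2102, 0.1741]
orientation: [0.0, -0.15, 0.989, 0.0]
wrist_force: [-0.2, 0.3, 0.1]
finger_gap: 0.0855
grip_force: 0.0
```

```bash
python3 - <<'E'
from h import *
go([.536,.1984,.12],107.5)
a=snap("scene","s4");b=snap("top","t4")
S=np.array([.4653,.1762,.03]);p=proj("top",[S])[0]+[-8,-25];q=proj("scene",[S+[0.02,0.01,.02]])[0]
c=lambda im,q:cv2.resize(im[int(q[1])-50:int(q[1])+50,int(q[0])-40:int(q[0])+40,::-1],None,fx=4.9,fy=4.9,interpolation=cv2.INTER_CUBIC)
print([int(q[0])-40,int(q[1])-50],[int(p[0])-40,int(p[1])-50])
cv2.imwrite("pics/c6.png",np.clip(255*(np.hstack([c(a,q),c(b,p)])/255.).clip(0,1)**.6,0,255).astype(np.uint8))
E
```

```text
t 10.77 tcp [0.5254 0.2102 0.1741] yaw_y 107.29 tilt [-0.  0. -1.] gap 0.0855 gf 0.0 F [-0.2  0.3  0.1] j [ 0.24  0.32 -0.09  1.16  0.   -0.06]
need tool mm [ -6.6 -14.4  54.1] roll -0.21
[315, 138] [169, 166]
```

View pics/c6.png

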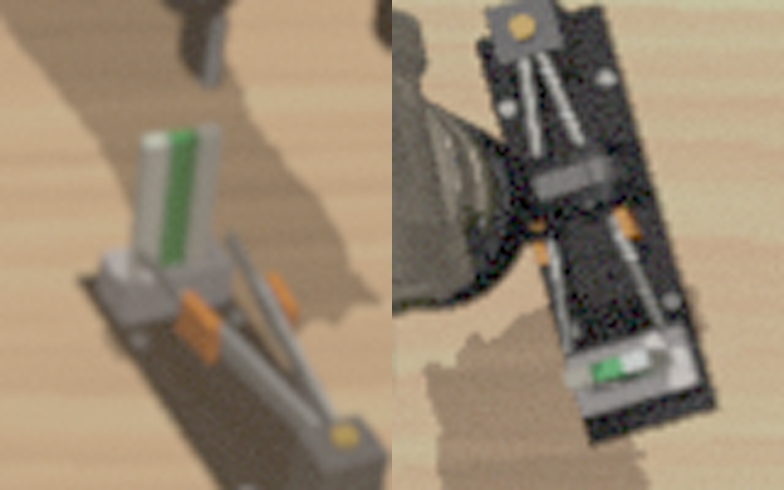

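The views show the gauge seated upright in the slot at about (180,200) in the left crop. The tweezers are open with both pads clear, and the stand is undisturbed. Now I'll line up over the squeeze point and lower.

Emit:
servo_tool:
  increments:
    - {"grip": 0,"x": -3.5,"y": -7,"z": 10,"roll": -0.2}
    - {"grip": 0,"x": -3,"y": -7,"z": 20,"roll": 0}
    - {"grip": 0,"x": 0,"y": 0,"z": 20,"roll": 0}
    - {"grip": 0,"x": 0,"y": 0,"z": 15,"roll": 0}
    - {"grip": 0,"x": 0,"y": 0,"z": 5,"roll": 0}

```text
clock: 11.28
tcp_pos: [0.5342, 0.1978, 0.1005]
orientation: [-0.002, -0.153, 0.988, -0.0]
wrist_force: [-0.1, -0.3, 0.3]
finger_gap: 0.0854
grip_force: 0.0
```

Emit:
servo_tool:
  increments:
    - {"grip": 0,"x": 0,"y": 0,"z": 0,"roll": 0}
    - {"grip": 0,"x": 0,"y": 0,"z": 0,"roll": 0}
    - {"grip": 0,"x": 0,"y": 0,"z": 0,"roll": 0}

```text
clock: 11.53
tcp_pos: [0.5366, 0.1989, 0.1047]
orientation: [0.001, -0.153, 0.988, 0.0]
wrist_force: [0.1, 0.1, 0.0]
finger_gap: 0.0853
grip_force: 0.0
```

```bash
python3 -c "
from h import *
go([.5362,.1985,.030],107.5)"
```

```text
t 11.53 tcp [0.5366 0.1989 0.1047] yaw_y 107.64 tilt [-0.002 -0.    -1.   ] gap 0.0853 gf 0.0 F [0.1 0.1 0. ] j [ 0.21  0.37 -0.19  1.01  0.   -0.09]
need tool mm [ 0.6 -0.2 74.7] roll 0.14
```

Emit:
servo_tool:
  increments:
    - {"grip": 0,"x": 0.3,"y": 0,"z": 10,"roll": 0}
    - {"grip": 0,"x": 0,"y": 0,"z": 20,"roll": 0}
    - {"grip": 0,"x": 0,"y": 0,"z": 20,"roll": 0}
    - {"grip": 0,"x": 0,"y": 0,"z": 15,"roll": 0}
    - {"grip": 0.2,"x": 0,"y": 0,"z": 9,"roll": 0}
  grip_force: 20

```text
clock: 11.95
tcp_pos: [0.5347, 0.1986, 0.0282]
orientation: [-0.001, -0.153, 0.988, -0.0]
wrist_force: [-1.0, -0.1, 0.1]
finger_gap: 0.0752
grip_force: 0.0
```

Emit:
servo_tool:
  increments:
    - {"grip": 0.3,"x": 0,"y": 0,"z": 0,"roll": 0}
    - {"grip": 0.4,"x": 0,"y": 0,"z": 0,"roll": 0}
    - {"grip": 0.4,"x": 0,"y": 0,"z": 0,"roll": 0}
    - {"grip": 0.4,"x": 0,"y": 0,"z": 0,"roll": 0}

```text
clock: 12.28
tcp_pos: [0.5365, 0.1989, 0.031]
orientation: [0.001, -0.153, 0.988, 0.0]
wrist_force: [-0.5, -0.8, -0.4]
finger_gap: 0.0511
grip_force: 0.2
```

Emit:
servo_tool:
  increments:
    - {"grip": 0.45,"x": 0,"y": 0,"z": 0,"roll": 0}
    - {"grip": 0.5,"x": 0,"y": 0,"z": 0,"roll": 0}
    - {"grip": 0.5,"x": 0,"y": 0,"z": 0,"roll": 0}
    - {"grip": 0.5,"x": 0,"y": 0,"z": 0,"roll": 0}
    - {"grip": 0.5,"x": 0,"y": 0,"z": 0,"roll": 0}

```text
clock: 12.7
tcp_pos: [0.5362, 0.1989, 0.0304]
orientation: [0.001, -0.153, 0.988, 0.0]
wrist_force: [1.3, -0.4, 2.5]
finger_gap: 0.0427
grip_force: 2.0
```

```bash
python3 -c "
from h import *
go([.5362,.1985,.030],107.5)"
```

```text
t 12.7 tcp [0.5362 0.1989 0.0304] yaw_y 107.66 tilt [-0.002 -0.    -1.   ] gap 0.0427 gf 2.0391663838836394 F [ 1.3 -0.4  2.5] j [ 0.21  0.44 -0.28  0.84  0.   -0.09]
need tool mm [ 0.2 -0.4  0.4] roll 0.16
```

The force at a 42.7 mm gap fits the spring model (2.0 N measured, about 2.1 N expected). I'll close on in small steps.

Emit:
servo_tool:
  increments:
    - {"grip": 0.53,"x": 0,"y": 0,"z": 0,"roll": 0}
    - {"grip": 0.56,"x": 0,"y": 0,"z": 0,"roll": 0}
    - {"grip": 0.58,"x": 0,"y": 0,"z": 0,"roll": 0}
    - {"grip": 0.6,"x": 0,"y": 0,"z": 0,"roll": 0}
    - {"grip": 0.6,"x": 0,"y": 0,"z": 0,"roll": 0}

```text
clock: 13.12
tcp_pos: [0.5357, 0.1987, 0.0299]
orientation: [0.0, -0.153, 0.988, 0.0]
wrist_force: [1.3, -0.9, 3.7]
finger_gap: 0.0341
grip_force: 3.0
```

Emit:
servo_tool:
  increments:
    - {"grip": 0.61,"x": 0,"y": 0,"z": 0,"roll": 0}
    - {"grip": 0.62,"x": 0,"y": 0,"z": 0,"roll": 0}
    - {"grip": 0.62,"x": 0,"y": 0,"z": 0,"roll": 0}
    - {"grip": 0.62,"x": 0,"y": 0,"z": 0,"roll": 0}

```text
clock: 13.45
tcp_pos: [0.5356, 0.1986, 0.0299]
orientation: [0.0, -0.153, 0.988, -0.0]
wrist_force: [0.1, -0.1, 5.0]
finger_gap: 0.0325
grip_force: 3.4
```

```bash
python3 - <<'E'
from h import *
go([.5362,.1985,.030],107.5)
a=snap("scene","s5");b=snap("top","t5")
S=np.array([.4653,.1762,.03]);yaw=.305;f=np.array([np.cos(yaw),np.sin(yaw),0]);l=np.array([-f[1],f[0],0])
O=S+.074*f
tp=[O-.059*f+k*l+[0,0,.024] for k in(.022,.008,-.008,-.022)]
o=[330,165];o2=[195,210]
print("expected tip inner px (rest,16,16,rest) scene crop",(proj("scene",tp)+.4-o)*7.8)
print("top crop",(proj("top",tp)+.4-o2)*7.8+[390,0])
c=lambda im,o:cv2.resize(im[o[1]:o[1]+50,o[0]:o[0]+50,::-1],None,fx=7.8,fy=7.8,interpolation=cv2.INTER_CUBIC)
cv2.imwrite("pics/c7.png",np.clip(255*(np.hstack([c(a,o),c(b,o2)])/255.).clip(0,1)**.6,0,255).astype(np.uint8))
E
```

```text
t 13.45 tcp [0.5356 0.1986 0.0299] yaw_y 107.65 tilt [-0. -0. -1.] gap 0.0325 gf 3.3861298486590385 F [ 0.1 -0.1  5. ] j [ 0.21  0.44 -0.28  0.84 -0.   -0.09]
need tool mm [-0.5 -0.3 -0.1] roll 0.15
expected tip inner px (rest,16,16,rest) scene crop [[246.3275521  151.04080045]
 [205.4904596  159.80627708]
 [158.49956891 169.89314622]
 [117.1010973  178.78002201]]
top crop [[477.35422639 221.74297407]
 [520.57252542 208.76139565]
 [570.01061176 193.90921387]
 [613.30469939 180.90075942]]
```

View pics/c7.png

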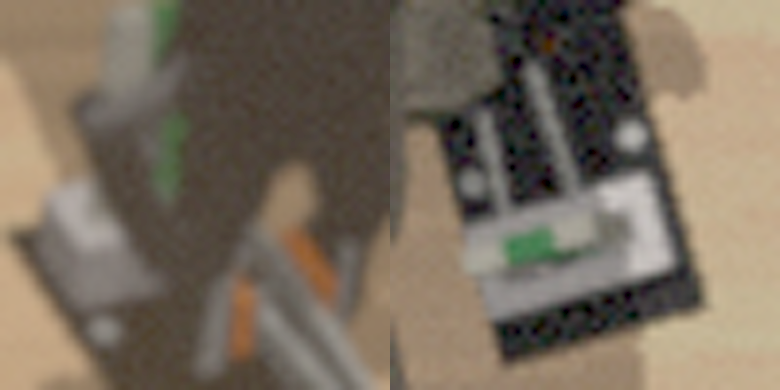

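The top crop shows both arms reaching the block at about (503,205) and (573,185). That is about 22.6 mm between centres, so a gap of about 18.6 mm. It needs slightly more closing, after which I'll measure the profile.

Emit:
servo_tool:
  increments:
    - {"grip": 0.63,"x": 0,"y": 0,"z": 0,"roll": 0}
    - {"grip": 0.638,"x": 0,"y": 0,"z": 0,"roll": 0}
    - {"grip": 0.638,"x": 0,"y": 0,"z": 0,"roll": 0}
    - {"grip": 0.638,"x": 0,"y": 0,"z": 0,"roll": 0}
    - {"grip": 0.638,"x": 0,"y": 0,"z": 0,"roll": 0}

```text
clock: 13.97
tcp_pos: [0.5355, 0.1986, 0.0298]
orientation: [0.0, -0.153, 0.988, -0.0]
wrist_force: [-0.1, -0.8, 4.6]
finger_gap: 0.0311
grip_force: 3.7
```

```bash
python3 - <<'E'
from h import *
go([.5362,.1985,.030],107.5)
b=np.mean([snap("top","t6").astype(float) for _ in range(6)],0).mean(2).astype(np.float32)
S=np.array([.4653,.1762,.03]);yaw=.305;f=np.array([np.cos(yaw),np.sin(yaw),0]);l=np.array([-f[1],f[0],0])
O=S+.074*f; y=np.arange(-.024,.0241,.0005)
for xs in(-.054,-.050,-.046,-.042,-.036):
    z=.024
    P=proj("top",[O+xs*f+k*l+[0,0,z] for k in y]).astype(np.float32)
    v=cv2.remap(b,P[:,0].reshape(1,-1),P[:,1].reshape(1,-1),cv2.INTER_LINEAR).ravel()
    w=np.clip(v-np.percentile(v,35)-12,0,None)
    pk=[i for i in range(1,len(v)-1) if v[i]>=v[i-1] and v[i]>v[i+1] and w[i]>15]
    r=[]
    for i in pk:
        s=slice(max(0,i-6),i+7); r.append((round(1000*float((w[s]*y[s]).sum()/w[s].sum()),1),round(float(v[i]))))
    print(xs,r)
s=[env.get_state()[k] for k in("grip_force","finger_gap")];print(s)
E
```

```text
t 13.97 tcp [0.5355 0.1986 0.0298] yaw_y 107.65 tilt [-0. -0. -1.] gap 0.0311 gf 3.7081535160541534 F [-0.1 -0.8  4.6] j [ 0.21  0.44 -0.28  0.84 -0.   -0.09]
need tool mm [-0.7 -0.3 -0.2] roll 0.15
-0.054 [(-8.0, 70), (12.2, 74)]
-0.05 [(-8.1, 71), (11.8, 71), (19.5, 63)]
-0.046 [(-7.5, 79), (11.3, 70), (20.5, 77)]
-0.042 [(-7.8, 72), (11.5, 79)]
-0.036 [(-7.4, 72), (10.4, 71)]
[3.708481304347515, 0.031359068354499454]
```

Three readings agree: the pads are 31.2 mm apart, the force is 3.7 N, and the arm centres are 20.2 mm apart, so the tips are about 16.5 mm apart. I'll hold steady, then hand in.

Emit:
servo_tool:
  increments:
    - {"grip": 0.639,"x": 0,"y": 0,"z": 0,"roll": 0}
    - {"grip": 0.639,"x": 0,"y": 0,"z": 0,"roll": 0}
    - {"grip": 0.639,"x": 0,"y": 0,"z": 0,"roll": 0}
    - {"grip": 0.639,"x": 0,"y": 0,"z": 0,"roll": 0}
    - {"grip": 0.639,"x": 0,"y": 0,"z": 0,"roll": 0}

```text
clock: 14.68
tcp_pos: [0.5355, 0.1986, 0.0299]
orientation: [0.0, -0.153, 0.988, -0.0]
wrist_force: [0.6, -1.5, 5.7]
finger_gap: 0.0312
grip_force: 3.7
```

```bash
python3 -c "
from h import *
go([.5362,.1985,.030],107.5)
print(env.hand_in())"
```

```text
t 14.68 tcp [0.5355 0.1986 0.0299] yaw_y 107.65 tilt [-0. -0. -1.] gap 0.0312 gf 3.723379299044609 F [ 0.6 -1.5  5.7] j [ 0.21  0.44 -0.28  0.84 -0.   -0.09]
need tool mm [-0.7 -0.3 -0.1] roll 0.15
the job is handed in; nothing more can be done
None
```

I handed the job in at 14.7 s: the green gauge stands free in the stand's slot, and the gripper still holds the tweezer tips about 16.5 mm apart at 3.7 N per pad; hand-in returned no verdict.

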